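# Clear the lid, then hold it open

### The job

The puller has been left standing on the lid of the parts box: hang it over the rail, one leg on each side of the bar, and let go of it. Then lift the lid and hold it still, open at 45 degrees, so that a colleague across the bench can reach in; the lid falls shut if it is let go, so finish while your gripper is still holding it. Leave everything else where it stands, and do not drop the puller.

Things in the scene. Friction and masses are not known exactly. Their poses are not given: they have to be found in the camera images.
- puller_bolt (a point): Grip point of the puller: centre of its upright square steel bolt head, 22 x 22 mm (sides along x and y), 19 mm below the bolt's top, 24 mm above the hub block (36 x 32 mm) under it, 147 mm above the feet. z up; a half turn about z looks the same
- puller_crotch (a point): Top of the gap between the puller's arms, 97.5 mm above the feet, 49.5 mm below puller_bolt, same axes. When the puller hangs, the bar lies in this 90-degree crotch, which is then about 11 mm above the bar's centre line
- puller: The loose puller, about 0.45 kg: an aluminium yoke like an upside-down Y standing on two legs. From the hub two arms splay down at 45 degrees, then two parallel legs. 118 mm wide along x, 32 mm thick along y, 166 mm high. The gap between the legs is 94 mm (74 mm at the toes) and 97 mm high. Origin midway between the undersides of the feet, z up
- rail_mid (a point): Middle of the rail's bar: fixed, level, steel, 16 mm thick, 260 mm long along its y axis, centre line 125 mm above the bench, on two end posts 20 mm thick. x is level and square to the bar. The puller hangs with its x axis along this x (either way round), well between the posts
- rail: The whole rail; origin on the bench below its middle, axes as at rail_mid
- lid_handle (a point): Centre of the lid's bar handle: round steel bar, 12 mm thick, 120 mm long along y (parallel to the hinge) on two end posts, its centre line 40 mm above the lid's top face, near the free edge: 210 mm from the hinge line along the lid and 48 mm square off it. x points from hinge to free edge, z out of the lid; it turns with the lid
- lid_hinge (a point): Middle of the lid's hinge line, on the edge of the box nearest the robot, 85 mm above the bench. Axes fixed to the box: x points from the hinge across the box, away from the robot, y runs along the hinge, z up
- lid (a joint): The dark steel lid plate, 240 x 260 x 8 mm, about 0.7 kg, hinged at its underside edge; value: its opening angle in rad, 0 shut, 0.785 is 45 degrees, 1.4 is its stop. The free edge, on the far side from the robot, rises and swings up towards the robot. The hinge is nearly frictionless, so the lid falls shut from any angle
- box: The fixed grey parts box under the lid, 240 x 260 mm and 85 mm high; origin on the bench under its centre
- jar: Bystander: amber glass jar, 56 mm across, 80 mm high, origin under its centre
- socket_center (a point): Bystander: centre of a steel socket, a plain cylinder 36 mm across and 45 mm high
- wrench: Bystander: wrench 180 mm long lying along its x axis
- screwdriver: Bystander: screwdriver 190 mm long lying along its x axis
- gauge: Bystander: round dial gauge lying face up, 70 mm across, 30 mm high, with a brass stub
There are look-alikes about, which are no part of the job. Several things have the shape of the puller; the one meant has the colours described above.

How it is judged (in metres and radians):
On the way:
1. the puller hangs over the rail, a leg on each side, let go of (z of puller_crotch in the frame of rail_mid between -0.002 and 0.022 m and x of puller_crotch in the frame of rail_mid between -0.025 and 0.025 m and y of puller_crotch in the frame of rail_mid between -0.11 and 0.11 m and angle between puller_bolt's own z axis and vertical below 0.35 rad and angle between the x axis of puller_bolt and the x axis of rail_mid, either way round below 0.6 rad and contact force between puller and rail above 1 N and contact force between puller and the fingers below 0.1 N and contact force between puller and the arm below 0.1 N and linear speed of puller below 0.05 m/s), for 0.2 s.
At the end, for the whole second after the job is handed in: Puller hangs untouched on the rail: crotch on the bar (25 mm sideways, -2 to 22 mm in height, 110 mm from mid-bar), upright within 20 degrees, square to the bar within 34. Lid at 45 +- 6 degrees, still (0.1 rad/s), held by the fingers (over 1 N), touching no loose thing (z of puller_crotch in the frame of rail_mid between -0.002 and 0.022 m and x of puller_crotch in the frame of rail_mid between -0.025 and 0.025 m and y of puller_crotch in the frame of rail_mid between -0.11 and 0.11 m and angle between puller_bolt's own z axis and vertical below 0.35 rad and angle between the x axis of puller_bolt and the x axis of rail_mid, either way round below 0.6 rad and contact force between puller and rail above 1 N and contact force between puller and the fingers below 0.1 N and contact force between puller and the arm below 0.1 N and value of joint lid between 0.68 and 0.89 rad and velocity of joint lid between -0.1 and 0.1 rad/s and contact force between lid and the fingers above 1 N and contact force between lid and puller below 0.1 N and contact force between lid and jar below 0.1 N and contact force between lid and socket below 0.1 N and contact force between lid and wrench below 0.1 N and contact force between lid and screwdriver below 0.1 N and contact force between lid and gauge below 0.1 N); the arm keeps its last pose, push and grip.
It fails at once if the puller is dropped (its bolt comes below 100 mm above the bench) (height (world z) of puller_bolt below 0.1 m).
It fails at once if a bystander is moved by more than 30 mm (distance of any of jar, socket_center, wrench, screwdriver, gauge from where it was at the start of the episode above 0.03 m).
It also fails if it takes over 58 s, if anything falls off the work surface, if the arm or the gripper's body presses on something with over 40 N, if the wrist force passes 120 N, or if a joint passes its speed limit or range.

### The arm

A 7-joint arm with a two-finger parallel gripper is mounted at the origin on the work surface. World frame = base frame: x ahead of the robot, y to its left, z up, the work surface at z = 0. Lengths are in mm, angles in rad, forces in N, time in s.
With the tool pointing down it reaches from about 400 to 875 mm from the base axis. Payload 4.4 kg.
Tool frame: the origin (TCP) lies at the very end of the fingers, on their centre line; the grasp point (between the pads) lies 19 mm behind it; y points along the fingers, z is the direction in which the jaws open and shut, and the axes are right-handed (so a half turn about y gives the same grasp; the last joint's range is limited). The gripper opens to 85 mm and grips with 20 to 120 N. Pads are 22 mm wide; open, the fingers measure 114 mm over their backs; the gripper's body (76 mm by 85 mm) begins 54 mm behind the grasp point. The pads swing forward as they close: fully open they stand 13 mm farther back than shut.
Start: joints at [-1.365, 0.628, 0.038, 1.517, -0.027, 0.996, -0.02], TCP at [174.478, 626.159, 231.313] pointing down, gripper open.
Joint ranges: [-3.06, 3.06], [-0.37, 2.12], [-1.25, 1.32], [0.18, 2.47], [-1.1, 4.24], [0.23, 1.98], [-2.94, 2.94]. Speed limits (rad/s): [2.57, 2.57, 3.14, 3.14, 3.14, 3.14, 3.14].

### API

Orientations are given as [roll, pitch, yaw] about the fixed x, y, z axes, in that order (R = Rz(yaw) Ry(pitch) Rx(roll)).
In Python, from cell import * gives the robot as it stands.
- The arm moves only by the tool apply_moves, never from a script. Its argument "targets" is a list of rows, each a list of 6 numbers: the shift along the tool's x, y, z in units of 40 mm (1.0 is 40 mm), then the turn, a rotation vector about the tool's x, y, z in units of 8 degrees (1.0 is 8 degrees). A call has 1 to 12 rows; each row shifts and turns the commanded pose from where the row before left it, along the tool's axes as they then stand; what a row does not reach is not made up. A row lasts 1/8 s, in which the tool goes at most 62.5 mm and 10.7 degrees, less where a joint would pass 70% of its speed; a pose out of reach is approached as far as the arm can. A call is refused whole if a number of a shift passes 1 or a number of a turn 1, either way. A call with a gripper value outside its range is refused whole. "jaw" is the gripper command: -1 is shut, 1 is fully open, values between are in proportion, set as the call begins (left out, the last holds). The fingers move at their own pace and stop on an object; the grip force is fixed at half the most. Time passes only in rows, so rows that do not move let the fingers close. It gives the time, the measured TCP pose, the force and the opening at its end, in the units of the state.
- read_state(): the state, without advancing time (a new reading comes with each control period).
- get_image(name): name is "side" or "top" or "wrist"; returns the picture (420x560x3 uint8, red, green, blue); there is no depth.
- calibration(name): a dict with "fx", "fy", "cx", "cy" (pixels), "world_from_camera" (4x4, takes a point from camera to world coordinates). Camera axes: x right, y down, z forward; pixel columns grow to the right and rows downward; lengths in mm; the calibration is good to about 2 mm. The wrist camera is an equidistant fisheye: a pixel r from the principal point sees the ray r / f radians off the axis. A picture is of the moment at which its call begins: read the wrist's pose just before it. calibration takes no time and is no camera call; for the wrist camera it gives the pose at the moment of the call.
- finish_job(): hands the job in, once; it reports no verdict.
The state is a dict: "clock": time; "qpos": joint angles; "qd": joint speeds; "tau": joint torques, N m; "eef_pos": TCP position; "tool_rot": TCP orientation; "force": force on the tool from outside, world axes, zero at the start; "torque": the same for the moment, N m; "width": finger opening in mm.
Only numpy, scipy, OpenCV 4.12 (cv2) and the standard library are available. Lean on these libraries where they do the work, as an engineer would, in place of code of your own. Each camera call takes 0.05 s, during which the arm holds its last target. There are 200 camera calls.

## Working session

There is one attempt and no reset: what is moved stays moved. The work goes in short steps, Python scripts to look and compute and a tool call to move; the robot and the scene stay as the last step left them, time stands still between calls to the robot, and variables do not carry over. Pictures are saved under pics/ and viewed, about 8 in all and at most 12, crops included, and the job is handed in when it is done.

Besides the shell and the picture viewer there is one more tool, called after "Call:" by a JSON object that holds its "op" and its "data", one argument or row to a line. apply_moves: Moves the arm, as the interface text tells. Its arguments: {"type":"object","properties":{"targets":{"type":"array"},"jaw":{"type":"number"}},"required":["targets"]}

```bash
mkdir -p pics; ls; python3 - <<'E'
from cell import *
import cv2
s=read_state();print(s)
for n in("side","top"):
    cv2.imwrite(f"pics/{n}0.png",get_image(n)[:,:,::-1]);print(n,calibration(n))
E
```

```text
pics
{'clock': 0.0, 'qpos': array([-1.36478175,  0.62931001,  0.03845305,  1.51836181, -0.02699479,
        0.99627414, -0.02000295]), 'qd': array([ 0.00181633, -0.00144173,  0.00140904,  0.00080972, -0.00070892,
        0.00143986,  0.00100369]), 'tau': array([-2.01970443e-04, -5.63410020e+01,  1.22684229e+00, -1.93430650e+01,
        1.12193293e-02,  1.08873876e-02, -2.08690047e-06]), 'eef_pos': array([174.32758485, 625.55411522, 230.41466054]), 'tool_rot': array([-1.57263104e+00, -3.29699906e-05, -2.71823493e-01]), 'force': array([ 0.19506874, -0.03807838, -0.17202194]), 'torque': array([0.0037233 , 0.03719977, 0.01446369]), 'width': 85.48249497182269}
side {'fx': 448.74083724920257, 'fy': 448.74083724920257, 'cx': 280.09314509002996, 'cy': 211.55074939532471, 'world_from_camera': array([[-9.85396472e-01, -1.36024369e-01,  1.02426385e-01,
         4.40017151e+02],
       [-1.69401628e-01,  7.22272224e-01, -6.70541514e-01,
         6.67369979e+02],
       [ 1.72302538e-02, -6.78100439e-01, -7.34767251e-01,
         8.86676911e+02],
       [ 0.00000000e+00,  0.00000000e+00,  0.00000000e+00,
         1.00000000e+00]])}
top {'fx': 430.3541699925582, 'fy': 430.3541699925582, 'cx': 283.6913999822179, 'cy': 214.94309068192842, 'world_from_camera': array([[ 2.60640819e-03, -9.93170278e-01,  1.16644787e-01,
         3.96316853e+02],
       [-9.99962956e-01, -1.63165355e-03,  8.45131495e-03,
        -4.01708049e+00],
       [-8.20327093e-03, -1.16662494e-01, -9.93137739e-01,
         1.11888362e+03],
       [ 0.00000000e+00,  0.00000000e+00,  0.00000000e+00,
         1.00000000e+00]])}
```

```bash
python3 -c "
import cv2
for n in('side','top'):
    i=cv2.imread(f'pics/{n}0.png');cv2.imwrite(f'pics/{n}0b.png',cv2.resize(i,(800,600),interpolation=cv2.INTER_CUBIC))"
```

```text
(no output)
```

View pics/top0b.png

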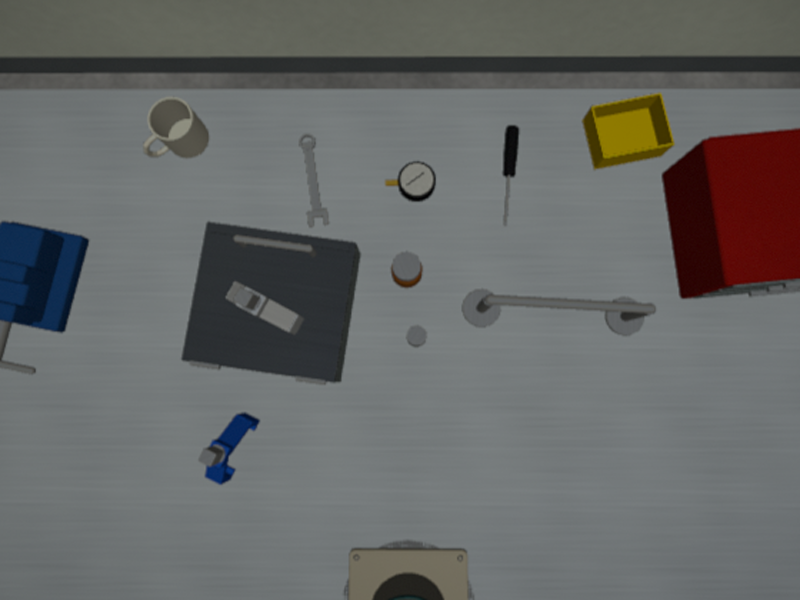

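View pics/side0b.png

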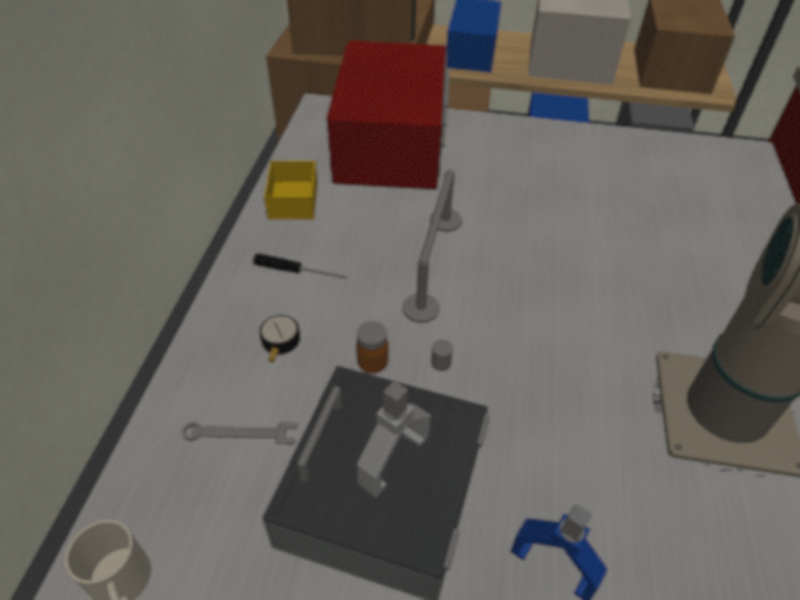

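Top view: pale aluminium puller on the dark lid at about (262,305), blue look-alike on the bench at (228,448). Handle runs (237,239)–(312,249); rail runs (487,300)–(652,309); the box, jar, socket, wrench, gauge and screwdriver are all visible. The aluminium one standing on the lid fits "aluminium yoke, steel bolt head". I'll confirm and measure it in an enlarged crop.

```bash
python3 -c "
import cv2,numpy as np
s=cv2.imread('pics/side0.png');t=cv2.imread('pics/top0.png')
# side crop cols 180-360 rows 245-425->; top crop cols 120-260 rows 150-275
a=cv2.resize(s[250:400,180:350],None,fx=2.35,fy=2.35,interpolation=cv2.INTER_CUBIC) # 400x352
b=cv2.resize(t[150:275,120:260],None,fx=2.8,fy=2.8,interpolation=cv2.INTER_CUBIC)
c=np.zeros((355,800,3),np.uint8)
c[:a.shape[0],:400]=a[:355,:400];c[:350,404:404+392]=b
c=cv2.convertScaleAbs(c,alpha=1.5)
r=cv2.resize(t[190:240,320:470],(800,240)[:2] and (750,250),interpolation=cv2.INTER_CUBIC)
d=np.zeros((250,800,3),np.uint8);d[:,:750]=r
cv2.imwrite('pics/crop1.png',np.vstack([c,d])[:600])
"
```

```text
(no output)
```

View pics/crop1.png

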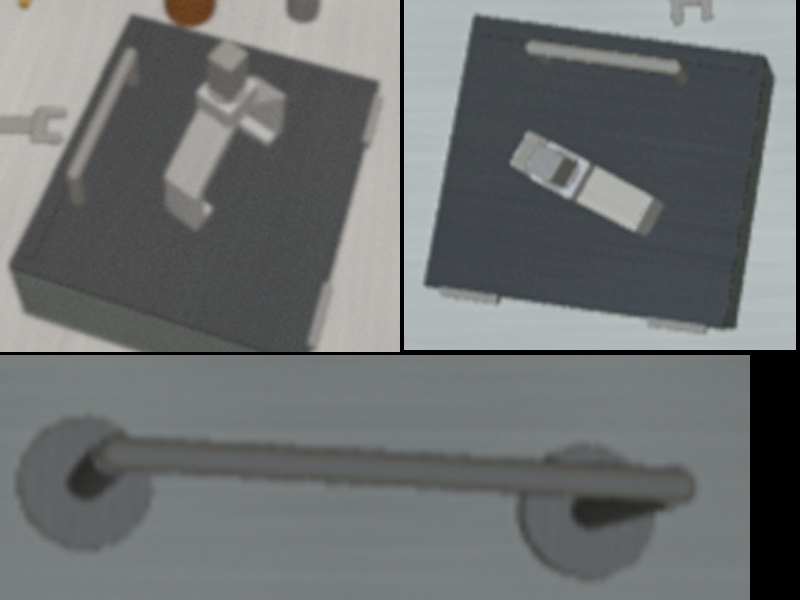

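```bash
cat > h.py <<'E'
from cell import *
import numpy as np
from scipy.optimize import least_squares
from scipy.spatial.transform import Rotation as Rn
def proj(n,P):
    c=calibration(n);T=c["world_from_camera"];p=(np.atleast_2d(P)-T[:3,3])@T[:3,:3]
    return np.c_[c["fx"]*p[:,0]/p[:,2]+c["cx"],c["fy"]*p[:,1]/p[:,2]+c["cy"]]
def ray(n,uv,z):
    c=calibration(n);T=c["world_from_camera"]
    d=T[:3,:3]@[(uv[0]-c["cx"])/c["fx"],(uv[1]-c["cy"])/c["fy"],1];o=T[:3,3]
    return o+d*(z-o[2])/d[2]
def fit(model,obs,x0):
    """model Nx3 local, obs list of (cam,idx,uv); solve x,y,yaw"""
    def W(p): return Rn.from_euler('z',p[2]).apply(model)+[p[0],p[1],0]
    def f(p):
        w=W(p);return np.concatenate([(proj(n,w[i])[0]-uv) for n,i,uv in obs])
    r=least_squares(f,x0,x_scale=[10,10,.1],loss='soft_l1');return r.x,f(r.x).reshape(-1,2)
E
cat > m.py <<'E'
from h import *
np.set_printoptions(precision=3,suppress=True)
T=lambda u,v:((u-404)/2.8+120,v/2.8+150)
S=lambda u,v:(u/2.35+180,v/2.35+250)
R=lambda u,v:(u/5+320,(v-355)/5+190)
a,b=ray('top',R(105,453),125),ray('top',R(692,485),125)
sa,sb=ray('side',(424*.7,262*.7),125),ray('side',(450*.7,172*.7),125)
print('rail',a,b,np.linalg.norm(a-b),'mid',(a+b)/2,'side',sa,sb)
# box, local: hinge at origin
m=np.array([[0,130,93],[0,-130,93],[240,130,93],[240,-130,93],[210,60,133],[210,-60,133.]])
x,e=fit(m,[('top',0,T(427,287)),('top',1,T(724,327)),('top',2,T(474,16)),('top',3,T(766,57)),('top',4,T(530,47)),('top',5,T(677,67)),('side',2,S(13,265)),('side',3,S(133,15)),('side',1,S(378,82))],[400,200,0])
print('hinge',x,'\n',e);print('handle',Rn.from_euler('z',x[2]).apply([210,0,133])+[x[0],x[1],0])
m=np.array([[0,0,259],[59,0,148],[-59,0,148.]])
x,e=fit(m,[('top',0,T(545,162)),('top',1,T(521,147)),('top',2,T(648,217)),('side',0,S(229,52)),('side',1,S(180,186)),('side',2,S(273,87))],[450,200,1.2])
print('puller',x,'\n',e)
print('bolt top ray', ray('top',T(545,162),259),ray('side',S(229,52),259))
print('puller in top',ray('top',T(521,147),148),ray('top',T(648,217),148))
E
python3 m.py
```

```text
rail [ 525.783 -128.845  125.   ] [ 511.249 -400.375  125.   ] 271.91815465149807 mid [ 518.516 -264.61   125.   ] side [ 521.817 -127.977  125.   ] [ 508.302 -394.462  125.   ]
hinge [407.029 250.203  -0.137] 
 [[-1.693  0.522]
 [-0.022  1.589]
 [-0.689 -0.174]
 [ 0.05  -0.456]
 [ 0.773  0.831]
 [-1.193  0.624]
 [-2.989 -0.5  ]
 [-1.733 -1.927]
 [ 0.497 -1.669]]
handle [615.049 221.434 133.   ]
puller [508.714 232.461   1.068] 
 [[-0.122  1.293]
 [-0.592  0.589]
 [-1.352  0.491]
 [-0.209 -0.245]
 [-0.627 -0.712]
 [-0.642 -1.485]]
bolt top ray [511.348 232.302 259.   ] [508.28  232.891 259.   ]
puller in top [538.514 282.847 148.   ] [481.399 177.724 148.   ]
```

Aluminium puller confirmed on the lid; the blue one is the look-alike. The measurements are consistent: the two views put the bolt within 3 mm of each other, and the rail comes out at about 265 mm long. Approaching at a safe height.

Call:
{"op": "apply_moves", "data": {
  "targets": [
    [0,-1,0,0,0,0],
    [0,-1,0,0,0,0],
    [0.9,0,-0.6,0,0,0],
    [0.9,0,-0.6,0,0,0],
    [0.9,0,-0.6,0,0,0],
    [0.9,0,-0.6,0,0,0],
    [0.9,0,-0.6,0,0,0],
    [0.9,0,-0.6,0,0,0],
    [0.9,0,-0.6,0,0,0],
    [0.9,0,-0.6,0,0,0],
    [0.9,0,-0.6,0,0,0],
    [0.9,0,-0.6,0,0,0]
  ],
  "jaw": 1
}}

```text
clock: 1.6
eef_pos: [457.4, 297.1, 311.0]
tool_rot: [-1.571, 0.0, -0.272]
force: [0.5, -0.1, 0.3]
width: 85.2
```

Call:
{"op": "apply_moves", "data": {
  "targets": [
    [0.9,0,-0.6,0,0.825,0],
    [0.8,-0.25,-0.6,0,0.825,0],
    [0,0,0,0,0,0],
    [0,0,0,0,0,0]
  ]
}}

```text
clock: 2.1
eef_pos: [504.9, 232.0, 320.9]
tool_rot: [-1.571, 0.001, -0.501]
force: [0.0, 0.8, -0.1]
width: 85.6
```

```bash
cat >> h.py <<'E'
def goto(P,zyaw,q=None):
    """print moves in tool units from current pose to TCP P, pointing down, tool z at zyaw (rad)"""
    s=read_state();R=Rn.from_euler('xyz',s['tool_rot'])
    z=R.apply([0,0,1]);dy=(zyaw-np.arctan2(z[1],z[0])+np.pi)%(2*np.pi)-np.pi
    print('clk %.2f'%s['clock'],'pos',s['eef_pos'].round(1),'zyaw %.3f'%np.arctan2(z[1],z[0]),'ydir',R.apply([0,1,0]).round(3),'w %.1f'%s['width'],'F',s['force'].round(1),'q',s['qpos'].round(2))
    print(' shift units',(R.inv().apply(np.array(P)-s['eef_pos'])/40).round(3),'turn y units',round(-np.degrees(dy)/8,3))
def wproj(P,c):
    T=c["world_from_camera"];p=(np.atleast_2d(P)-T[:3,3])@T[:3,:3]
    r=np.hypot(p[:,0],p[:,1]);k=np.arctan2(r,p[:,2])/r
    return np.c_[c["fx"]*k*p[:,0]+c["cx"],c["fy"]*k*p[:,1]+c["cy"]]
E
python3 - <<'E'
from h import *
import cv2
goto([509,232.5,221],1.068)
c=calibration('wrist');i=get_image('wrist')[:,:,::-1].copy();cv2.imwrite('pics/w1raw.png',i)
m=np.array([[sx*11,sy*11,259] for sx,sy in((1,1),(1,-1),(-1,-1),(-1,1))]+[[59,0,148],[-59,0,148]])
w=Rn.from_euler('z',1.068).apply(m)+[509,232.5,0]
p=wproj(w,c);print(p.round(0),c['fx'])
i=cv2.resize(i,(800,600),interpolation=cv2.INTER_CUBIC)
for u,v in p: cv2.circle(i,(int(u/.7),int(v/.7)),3,(0,0,255),1)
cv2.imwrite('pics/w1.png',i)
E
```

```text
clk 2.10 pos [504.9 232.  320.9] zyaw 1.070 ydir [-0.001  0.001 -1.   ] w 85.6 F [ 0.   0.8 -0.1] q [-0.61  0.41  0.19  1.66 -0.09  1.08  0.68]
 shift units [0.086 2.497 0.06 ] turn y units 0.014
[[296. 208.]
 [296. 239.]
 [263. 239.]
 [263. 208.]
 [337. 186.]
 [220. 186.]] 325.19226210127806
```

View pics/w1.png

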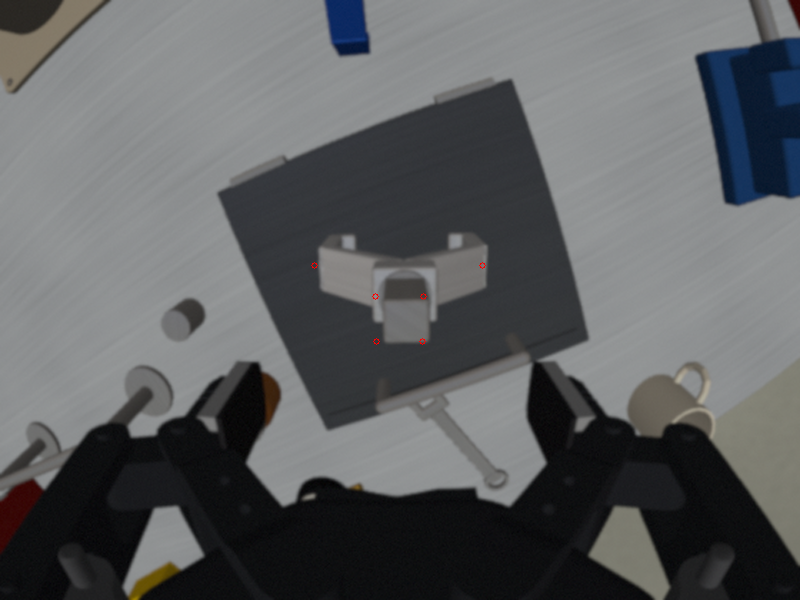

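The wrist view matches the projected model, with a residual of about 3 mm along the jaw axis and the yaw right. Descending and gripping.

Call:
{"op": "apply_moves", "data": {
  "targets": [
    [0.09,0.6,0.13,0,0,0],
    [0,0.6,0,0,0,0],
    [0,0.6,0,0,0,0],
    [0,0.4,0,0,0,0],
    [0,0.23,0,0,0,0],
    [0,0,0,0,0,0]
  ]
}}

```text
clock: 2.9
eef_pos: [511.0, 234.3, 223.8]
tool_rot: [-1.571, 0.001, -0.502]
force: [0.5, 0.3, 0.2]
width: 85.6
```

Call:
{"op": "apply_moves", "data": {
  "targets": [
    [0,0,0,0,0,0],
    [0,0,0,0,0,0],
    [0,0,0,0,0,0],
    [0,0,0,0,0,0],
    [0,0,0,0,0,0],
    [0,0,0,0,0,0],
    [0,0,0,0,0,0],
    [0,0,0,0,0,0]
  ],
  "jaw": -1
}}

```text
clock: 3.9
eef_pos: [511.5, 234.1, 224.6]
tool_rot: [-1.57, -0.0, -0.502]
force: [-0.2, 0.5, 5.4]
width: 21.4
```

Call:
{"op": "apply_moves", "data": {
  "targets": [
    [0,-0.2,0,0,0,0],
    [0,-0.5,0,0,0,0],
    [0,-0.8,0,0,0,0],
    [0,-0.8,0,0,0,0],
    [0,-0.5,0,0,0,0],
    [0,-0.2,0,0,0,0],
    [0.12,0,-0.2,0,0,0],
    [0.3,0,-0.5,0,0,0]
  ]
}}

```text
clock: 4.9
eef_pos: [511.5, 201.5, 342.4]
tool_rot: [-1.573, 0.002, -0.5]
force: [0.6, -0.2, -5.1]
width: 21.1
```

Call:
{"op": "apply_moves", "data": {
  "targets": [
    [0.45,0,-0.8,0,0,0],
    [0.5,0,-0.9,0,0,0],
    [0.5,0,-0.9,0,0,0],
    [0.5,0,-0.9,0,0,0],
    [0.5,0,-0.9,0,0,0],
    [0.5,0,-0.9,0,0,0],
    [0.5,0,-0.9,0,0,0],
    [0.5,0,-0.9,0,0,0],
    [0.5,0,-0.9,0,0,0],
    [0.5,0,-0.9,0,0,0],
    [0.45,0,-0.8,0,0,0],
    [0.3,0,-0.4,0,0,0]
  ]
}}

```text
clock: 6.4
eef_pos: [516.1, -265.1, 342.7]
tool_rot: [-1.572, 0.003, -0.506]
force: [0.5, 1.8, -5.3]
width: 21.4
```

Call:
{"op": "apply_moves", "data": {
  "targets": [
    [0,0,0,0,0.4,0],
    [0,0,0,0,0.8,0],
    [0,0,0,0,0.8,0],
    [0,0,0,0,0.8,0],
    [0,0,0,0,0.8,0],
    [0,0,0,0,0.8,0],
    [0,0,0,0,0.8,0],
    [0,0,0,0,0.8,0],
    [0,0,0,0,0.8,0],
    [0,0,0,0,0.8,0],
    [0,0,0,0,0.4,0],
    [0,0,0,0,0,0]
  ]
}}

```text
clock: 7.9
eef_pos: [517.9, -261.3, 343.2]
tool_rot: [-1.572, 0.001, -1.617]
force: [0.3, -0.2, -5.3]
width: 21.3
```

```bash
python3 - <<'E'
from h import *
import cv2
goto([517,-263,345],-0.053)
c=calibration('wrist');i=get_image('wrist')[:,:,::-1].copy();s=get_image('side')[:,:,::-1];t=get_image('top')[:,:,::-1]
ya=np.array([.053,.9986,0]);mid=np.array([517,-263,125.])
p=wproj([mid+ya*k for k in(-130,0,130)],c);print(p.round(0))
i=cv2.resize(i,(800,600),interpolation=cv2.INTER_CUBIC)
for u,v in p: cv2.circle(i,(int(u/.7),int(v/.7)),4,(0,0,255),1)
a=cv2.resize(i,(400,300));a=i[0:420,0:800]
z=np.zeros((600,800,3),np.uint8)
z[:300,:400]=cv2.resize(i,(400,300),interpolation=cv2.INTER_AREA)
z[300:,:400]=cv2.resize(s[60:270,210:490],(400,300),interpolation=cv2.INTER_CUBIC)
z[:300,400:]=cv2.resize(t[150:300,300:500],(400,300),interpolation=cv2.INTER_CUBIC)
cv2.imwrite('pics/w2.png',z);cv2.imwrite('pics/w2full.png',i);cv2.imwrite('pics/s2.png',s);cv2.imwrite('pics/t2.png',t)
E
```

```text
clk 7.90 pos [ 517.9 -261.3  343.2] zyaw -0.047 ydir [-0.001  0.001 -1.   ] w 21.3 F [ 0.3 -0.2 -5.3] q [ 0.03  0.48  0.62  1.57 -0.29  1.19  0.66]
 shift units [ 0.044 -0.045 -0.021] turn y units 0.046
[[276. 278.]
 [276. 176.]
 [277.  60.]]
```

View pics/w2.png

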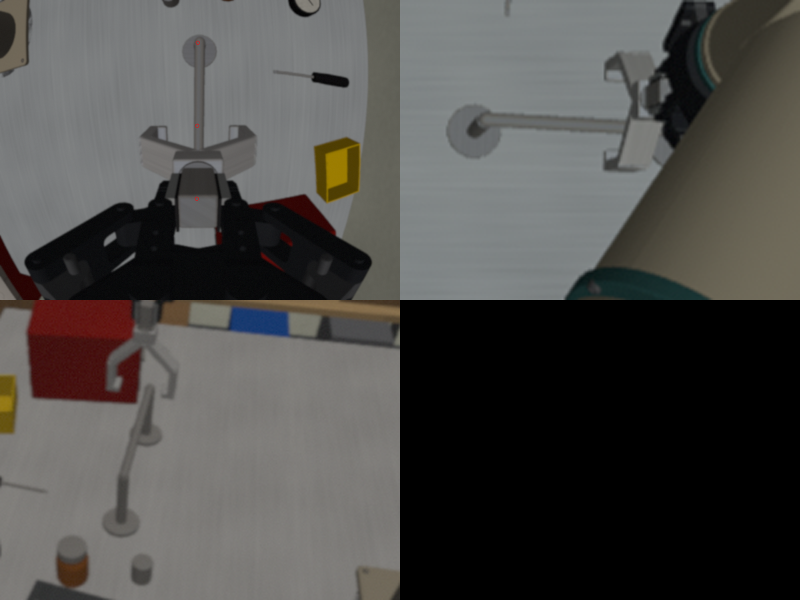

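The wrist view shows the bar at the predicted pixels (bar column ≈200 of 400, puller centred at ≈198), one leg on each side. Lowering.

Call:
{"op": "apply_moves", "data": {
  "targets": [
    [0,0.3,0,0,0,0],
    [0,0.6,0,0,0,0],
    [0,0.7,0,0,0,0],
    [0,0.7,0,0,0,0],
    [0,0.7,0,0,0,0],
    [0,0.6,0,0,0,0],
    [0,0.3,0,0,0,0],
    [0,0.15,0,0,0,0],
    [0,0.1,0,0,0,0],
    [0,0,0,0,0,0]
  ]
}}

```text
clock: 9.3
eef_pos: [518.2, -262.6, 178.4]
tool_rot: [-1.57, -0.0, -1.619]
force: [-0.7, -0.2, -5.2]
width: 21.0
```

Call:
{"op": "apply_moves", "data": {
  "targets": [
    [0,0.04,0,0,0,0],
    [0,0.04,0,0,0,0],
    [0,0,0,0,0,0]
  ]
}}

```text
clock: 9.68
eef_pos: [517.9, -262.4, 174.9]
tool_rot: [-1.571, 0.0, -1.619]
force: [-0.1, 0.6, -5.7]
width: 21.4
```

Call:
{"op": "apply_moves", "data": {
  "targets": [
    [0,0.05,0,0,0,0],
    [0,0.04,0,0,0,0],
    [0,0,0,0,0,0]
  ]
}}

```text
clock: 10.05
eef_pos: [517.9, -262.4, 171.2]
tool_rot: [-1.571, 0.0, -1.619]
force: [0.5, 0.2, -5.0]
width: 21.1
```

Call:
{"op": "apply_moves", "data": {
  "targets": [
    [0,0.04,0,0,0,0],
    [0,0.04,0,0,0,0],
    [0,0,0,0,0,0]
  ]
}}

```text
clock: 10.42
eef_pos: [518.8, -262.7, 169.8]
tool_rot: [-1.568, 0.0, -1.619]
force: [-0.3, 2.0, 6.1]
width: 21.1
```

Contact is at TCP z ≈170, exactly as predicted. Releasing in place, then rising.

Call:
{"op": "apply_moves", "data": {
  "targets": [
    [0,0,0,0,0,0],
    [0,0,0,0,0,0],
    [0,0,0,0,0,0],
    [0,0,0,0,0,0],
    [0,0,0,0,0,0],
    [0,0,0,0,0,0],
    [0,0,0,0,0,0]
  ],
  "jaw": 1
}}

```text
clock: 11.3
eef_pos: [517.9, -262.5, 168.1]
tool_rot: [-1.571, -0.0, -1.619]
force: [0.0, -0.1, -0.8]
width: 85.4
```

Call:
{"op": "apply_moves", "data": {
  "targets": [
    [0,-0.2,0,0,0,0],
    [0,-0.4,0,0,0,0],
    [0,-0.6,0,0,0,0],
    [0,-0.8,0,0,0,0],
    [0,-0.8,0,0,0,0],
    [0,-0.5,0,0,0,0],
    [0,0,0,0,0,0]
  ]
}}

```text
clock: 12.18
eef_pos: [518.8, -263.3, 302.6]
tool_rot: [-1.566, -0.002, -1.619]
force: [0.8, -0.5, -0.8]
width: 85.1
```

```bash
python3 - <<'E'
from h import *
import cv2
hz=[615,221.4]
goto([615,221.4,240],-0.137)
c=calibration('wrist');i=get_image('wrist')[:,:,::-1].copy();s=get_image('side')[:,:,::-1]
z=np.zeros((300,800,3),np.uint8)
z[:,:400]=cv2.resize(i,(400,300),interpolation=cv2.INTER_AREA)
z[:,400:]=cv2.resize(s[60:270,210:490],(400,300),interpolation=cv2.INTER_CUBIC)
cv2.imwrite('pics/w3.png',z)
E
```

```text
clk 12.18 pos [ 518.8 -263.3  302.6] zyaw -0.048 ydir [ 0.004 -0.002 -1.   ] w 85.1 F [ 0.8 -0.5 -0.8] q [ 0.04  0.51  0.61  1.64 -0.32  1.09  0.69]
 shift units [-12.221   1.554   1.809] turn y units 0.634
```

View pics/w3.png

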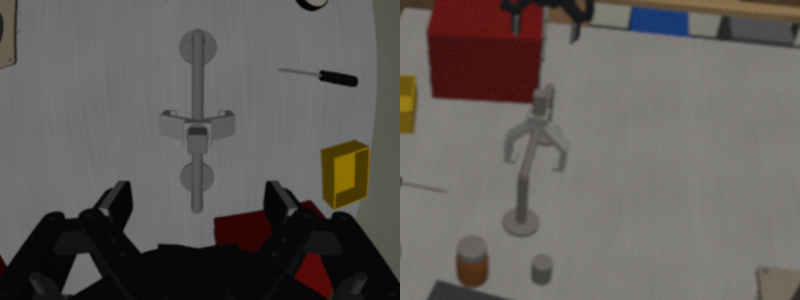

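The puller hangs upright at mid-bar, untouched. Moving to the lid handle.

Call:
{"op": "apply_moves", "data": {
  "targets": [
    [-0.5,0,0.1,0,0,0],
    [-0.9,0,0.15,0,0,0],
    [-1,0,0.15,0,0,0],
    [-1,0,0.15,0,0,0],
    [-1,0,0.15,0,0,0],
    [-1,0,0.15,0,0,0],
    [-1,0,0.15,0,0,0],
    [-1,0,0.15,0,0,0],
    [-1,0,0.15,0,0,0],
    [-1,0,0.15,0,0,0],
    [-1,0,0.15,0,0,0],
    [-1,0,0.15,0,0,0]
  ]
}}

```text
clock: 13.78
eef_pos: [609.4, 190.8, 298.7]
tool_rot: [-1.573, -0.001, -1.619]
force: [0.2, -0.4, 0.5]
width: 85.5
```

Call:
{"op": "apply_moves", "data": {
  "targets": [
    [-0.8,0.5,0.06,0,0.63,0],
    [0,0.7,0,0,0,0],
    [0,0.3,0,0,0,0],
    [0,0,0,0,0,0],
    [0,0,0,0,0,0]
  ]
}}

```text
clock: 14.4
eef_pos: [614.6, 220.8, 241.1]
tool_rot: [-1.569, 0.0, -1.708]
force: [0.0, -0.4, 0.0]
width: 85.3
```

```bash
python3 - <<'E'
from h import *
import cv2
goto([615,221.4,114],-0.137)
c=calibration('wrist');i=get_image('wrist')[:,:,::-1].copy()
R=Rn.from_euler('z',-.137)
p=wproj(R.apply([[210,60,133],[210,0,133],[210,-60,133],[0,130,93],[0,-130,93],[240,130,93],[240,-130,93]])+[407,250.2,0],c);print((p/.7).round(0))
i=cv2.resize(i,(800,600),interpolation=cv2.INTER_CUBIC)
for u,v in p: cv2.circle(i,(int(u/.7),int(v/.7)),4,(0,0,255),1)
cv2.imwrite('pics/w4.png',i)
E
```

```text
clk 14.40 pos [614.6 220.8 241.1] zyaw -0.137 ydir [ 0.001  0.    -1.   ] w 85.3 F [ 0.  -0.4  0. ] q [-0.71  0.69  0.58  1.51 -0.41  1.07 -0.18]
 shift units [-0.015  3.177  0.004] turn y units -0.003
[[395. 177.]
 [395. 286.]
 [396. 382.]
 [ 98.  95.]
 [141. 425.]
 [444.  65.]
 [436. 439.]]
```

View pics/w4.png

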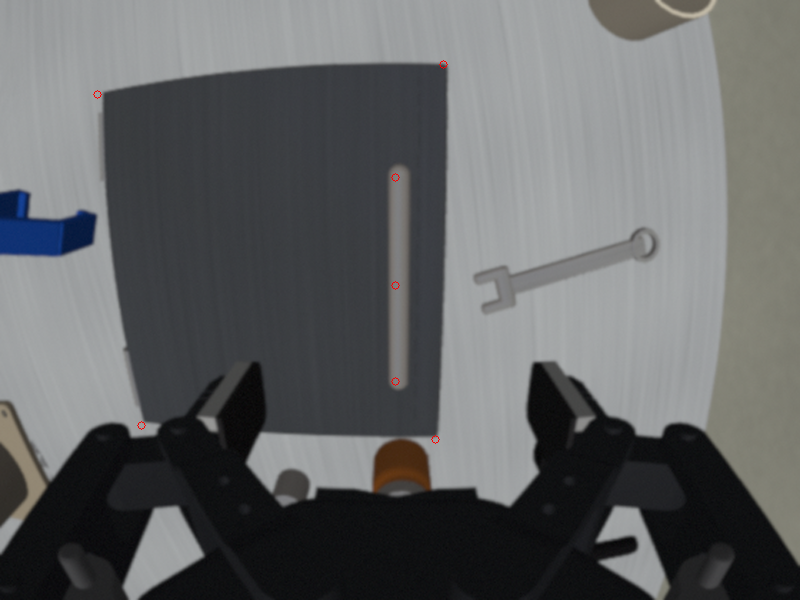

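The handle appears about 2 mm towards +tool z of the prediction, and the angle is right. Descending and gripping.

Call:
{"op": "apply_moves", "data": {
  "targets": [
    [0,0.5,0.05,0,0,0],
    [0,0.8,0,0,0,0],
    [0,0.8,0,0,0,0],
    [0,0.6,0,0,0,0],
    [0,0.3,0,0,0,0],
    [0,0.13,0,0,0,0],
    [0,0,0,0,0,0]
  ]
}}

```text
clock: 15.32
eef_pos: [616.1, 221.2, 115.2]
tool_rot: [-1.57, 0.0, -1.707]
force: [0.4, 0.4, 0.3]
width: 85.1
```

Call:
{"op": "apply_moves", "data": {
  "targets": [
    [0,0,0,0,0,0],
    [0,0,0,0,0,0],
    [0,0,0,0,0,0],
    [0,0,0,0,0,0],
    [0,0,0,0,0,0],
    [0,0,0,0,0,0],
    [0,0,0,0,0,0],
    [0,0,0,0,0,0],
    [0,0,0,0,0,0]
  ],
  "jaw": -1
}}

```text
clock: 16.45
eef_pos: [616.4, 221.2, 115.2]
tool_rot: [-1.57, 0.0, -1.707]
force: [2.9, 0.0, 2.6]
width: 10.1
```

```bash
cat > arc.py <<'E'
from h import *
# rows for the arc: tool turns with lid angle a*frac, grasp point follows handle circle
h=np.array([407.,250.2,85]);
def handle(a,yaw=-.137): return Rn.from_euler('z',yaw).apply([210*np.cos(a)-48*np.sin(a),0,210*np.sin(a)+48*np.cos(a)])+h
E
python3 - <<'E'
from arc import *
s=read_state();goto([615,221.4,114],-.137)
R=Rn.from_euler('xyz',s['tool_rot']);g=s['eef_pos']-19*R.apply([0,1,0])
print('grasp',g,'handle',handle(0)); off=g-handle(0)
# lid opening axis: -y of lid (free edge rises towards robot)
for fr in (1.0,):
  N=10;prev=s['eef_pos'];Rp=R
  for k in range(1,N+1):
    a=np.radians(45)*k/N
    # rotation about lid -y axis: takes +x to +z
    Q=Rn.from_rotvec(-fr*a*Rn.from_euler('z',-.137).apply([0,1,0]))*R
    o=Rn.from_rotvec(-a*Rn.from_euler('z',-.137).apply([0,1,0])).apply(off)
    P=handle(a)+o+19*Q.apply([0,1,0])
    d=Rp.inv().apply(P-prev)/40;w=(Rp.inv()*Q).as_rotvec(degrees=True)/8
    print(np.r_[d,w].round(3),P.round(0));prev=P;Rp=Q
E
```

```text
clk 16.45 pos [616.4 221.2 115.2] zyaw -0.136 ydir [ 0.001  0.    -1.   ] w 10.1 F [2.9 0.  2.6] q [-0.67  0.82  0.5   1.61 -0.49  0.83 -0.1 ]
 shift units [-0.     0.03  -0.036] turn y units 0.004
grasp [616.40091075 221.18245311 134.20700123] handle [615.03233548 221.51991293 133.        ]
[-0.    -0.412 -0.075  0.562 -0.    -0.   ] [613. 222. 132.]
[-0.    -0.412 -0.075  0.562 -0.    -0.   ] [609. 222. 148.]
[-0.    -0.412 -0.075  0.562 -0.    -0.   ] [604. 223. 164.]
[-0.    -0.412 -0.075  0.562 -0.    -0.   ] [597. 224. 179.]
[-0.    -0.412 -0.075  0.562 -0.    -0.   ] [589. 225. 194.]
[-0.    -0.412 -0.075  0.562 -0.    -0.   ] [580. 226. 208.]
[-0.    -0.412 -0.075  0.562 -0.    -0.   ] [570. 228. 221.]
[-0.    -0.412 -0.075  0.562 -0.    -0.   ] [559. 229. 234.]
[-0.    -0.412 -0.075  0.562 -0.    -0.   ] [547. 231. 245.]
[-0.    -0.412 -0.075  0.562 -0.    -0.   ] [534. 233. 256.]
```

Call:
{"op": "apply_moves", "data": {
  "targets": [
    [0,-0.1,-0.02,0.14,0,0],
    [0,-0.2,-0.04,0.28,0,0],
    [0,-0.2,-0.04,0.28,0,0],
    [0,-0.2,-0.04,0.28,0,0],
    [0,-0.2,-0.04,0.28,0,0],
    [0,-0.1,-0.02,0.14,0,0]
  ]
}}

```text
clock: 17.2
eef_pos: [606.9, 222.6, 155.4]
tool_rot: [-1.369, 0.001, -1.707]
force: [7.6, -0.2, -1.8]
width: 10.1
```

```bash
python3 - <<'E'
from h import *
goto([0,0,0],0)
E
```

```text
clk 17.20 pos [606.9 222.6 155.4] zyaw -0.137 ydir [ 0.199 -0.027 -0.98 ] w 10.1 F [ 7.6 -0.2 -1.8] q [-0.8   0.71  0.57  1.8  -0.48  0.59 -0.14]
 shift units [  7.578   0.936 -14.762] turn y units -0.978
```

```bash
cat > rest.py <<'E'
from arc import *
import sys
s=read_state();R=Rn.from_euler('xyz',s['tool_rot']);yd=R.apply([0,1,0]);g=s['eef_pos']-19*yd
ax=Rn.from_euler('z',-.137).apply([0,1,0])
l=Rn.from_euler('z',.137).apply(g-h);a0=np.arctan2(l[2],l[0])-np.arctan2(48,210);rad=np.hypot(l[0],l[2])
print('lid angle deg',np.degrees(a0).round(2),'radius',rad.round(1),'(215.4)  q6',s['qpos'][5].round(3),'F',s['force'].round(1))
N=int(sys.argv[1]);fr=float(sys.argv[2]);end=float(sys.argv[3]);Rp=R;prev=s['eef_pos']
for k in range(1,N+1):
    da=(np.radians(end)-a0)*k/N
    Q=Rn.from_rotvec(-fr*da*ax)*R
    P=h+Rn.from_rotvec(-da*ax).apply(g-h)*1+19*Q.apply([0,1,0])
    print(np.r_[Rp.inv().apply(P-prev)/40,(Rp.inv()*Q).as_rotvec(degrees=True)/8].round(3));prev=P;Rp=Q
E
python3 rest.py 16 0.55 45
```

```text
lid angle deg 11.35 radius 217.1 (215.4)  q6 0.591 F [ 7.6 -0.2 -1.8]
[-0.    -0.194 -0.038  0.145 -0.    -0.   ]
[-0.    -0.193 -0.041  0.145 -0.    -0.   ]
[-0.    -0.192 -0.044  0.145 -0.    -0.   ]
[-0.    -0.191 -0.047  0.145 -0.    -0.   ]
[-0.    -0.19  -0.05   0.145 -0.    -0.   ]
[-0.    -0.189 -0.053  0.145 -0.    -0.   ]
[-0.    -0.188 -0.056  0.145 -0.    -0.   ]
[-0.    -0.187 -0.06   0.145 -0.    -0.   ]
[-0.    -0.186 -0.063  0.145 -0.    -0.   ]
[-0.    -0.185 -0.066  0.145 -0.    -0.   ]
[-0.    -0.183 -0.069  0.145 -0.    -0.   ]
[-0.    -0.182 -0.072  0.145 -0.    -0.   ]
[-0.    -0.181 -0.075  0.145 -0.    -0.   ]
[-0.    -0.179 -0.078  0.145 -0.    -0.   ]
[-0.    -0.178 -0.081  0.145 -0.    -0.   ]
[-0.    -0.176 -0.084  0.145 -0.    -0.   ]
```

Call:
{"op": "apply_moves", "data": {
  "targets": [
    [0,-0.19,-0.04,0.145,0,0],
    [0,-0.19,-0.045,0.145,0,0],
    [0,-0.19,-0.045,0.145,0,0],
    [0,-0.19,-0.05,0.145,0,0],
    [0,-0.19,-0.05,0.145,0,0],
    [0,-0.19,-0.05,0.145,0,0],
    [0,-0.19,-0.055,0.145,0,0],
    [0,-0.185,-0.06,0.145,0,0]
  ]
}}

```text
clock: 18.2
eef_pos: [576.2, 226.9, 209.8]
tool_rot: [-1.207, 0.001, -1.707]
force: [7.1, 0.3, -1.7]
width: 10.4
```

```bash
python3 rest.py 8 0.55 45
```

```text
lid angle deg 28.12 radius 217.3 (215.4)  q6 0.43 F [ 7.1  0.3 -1.7]
[-0.    -0.187 -0.063  0.145 -0.     0.   ]
[-0.    -0.185 -0.066  0.145 -0.     0.   ]
[-0.    -0.184 -0.069  0.145 -0.     0.   ]
[-0.    -0.183 -0.072  0.145 -0.     0.   ]
[-0.    -0.181 -0.075  0.145 -0.     0.   ]
[-0.    -0.18  -0.078  0.145 -0.     0.   ]
[-0.    -0.178 -0.081  0.145 -0.     0.   ]
[-0.    -0.177 -0.084  0.145 -0.     0.   ]
```

```bash
python3 rest.py 9 0.15 45
```

```text
lid angle deg 28.12 radius 217.3 (215.4)  q6 0.43 F [ 7.1  0.3 -1.7]
[-0.    -0.166 -0.062  0.035 -0.     0.   ]
[-0.    -0.164 -0.066  0.035 -0.     0.   ]
[-0.    -0.162 -0.071  0.035 -0.     0.   ]
[-0.    -0.16  -0.075  0.035 -0.     0.   ]
[-0.    -0.158 -0.08   0.035 -0.     0.   ]
[-0.    -0.155 -0.084  0.035 -0.     0.   ]
[-0.    -0.153 -0.088  0.035 -0.     0.   ]
[-0.    -0.15  -0.093  0.035 -0.     0.   ]
[-0.    -0.148 -0.097  0.035 -0.     0.   ]
```

Call:
{"op": "apply_moves", "data": {
  "targets": [
    [0,-0.165,-0.062,0.035,0,0],
    [0,-0.165,-0.066,0.035,0,0],
    [0,-0.16,-0.07,0.035,0,0],
    [0,-0.16,-0.075,0.035,0,0],
    [0,-0.16,-0.08,0.035,0,0],
    [0,-0.155,-0.085,0.035,0,0],
    [0,-0.155,-0.09,0.035,0,0],
    [0,-0.15,-0.092,0.035,0,0],
    [0,-0.11,-0.07,0.025,0,0],
    [0,0,0,0,0,0],
    [0,0,0,0,0,0]
  ]
}}

```text
clock: 19.58
eef_pos: [530.9, 233.3, 251.2]
tool_rot: [-1.165, 0.002, -1.707]
force: [6.5, -0.5, 1.6]
width: 10.0
```

```bash
python3 rest.py 1 0.15 45; python3 - <<'E'
from h import *
import cv2
print(read_state()['qpos'].round(3),np.abs(read_state()['qd']).max().round(4))
s=get_image('side')[:,:,::-1];t=get_image('top')[:,:,::-1]
z=np.hstack([cv2.resize(s,(400,300)),cv2.resize(t,(400,300))])
z=np.vstack([z,np.hstack([cv2.resize(s[200:410,170:450],(400,300)),cv2.resize(s[90:240,230:430],(400,300))])])
cv2.imwrite('pics/end.png',z);cv2.imwrite('pics/end_s.png',s)
E
```

```text
lid angle deg 44.51 radius 218.0 (215.4)  q6 0.435 F [ 6.5 -0.5  1.6]
[-0.    -0.038 -0.026  0.009 -0.     0.   ]
[-1.213  0.508  0.858  2.034 -0.352  0.435 -0.329] 0.0036
```

View pics/end.png

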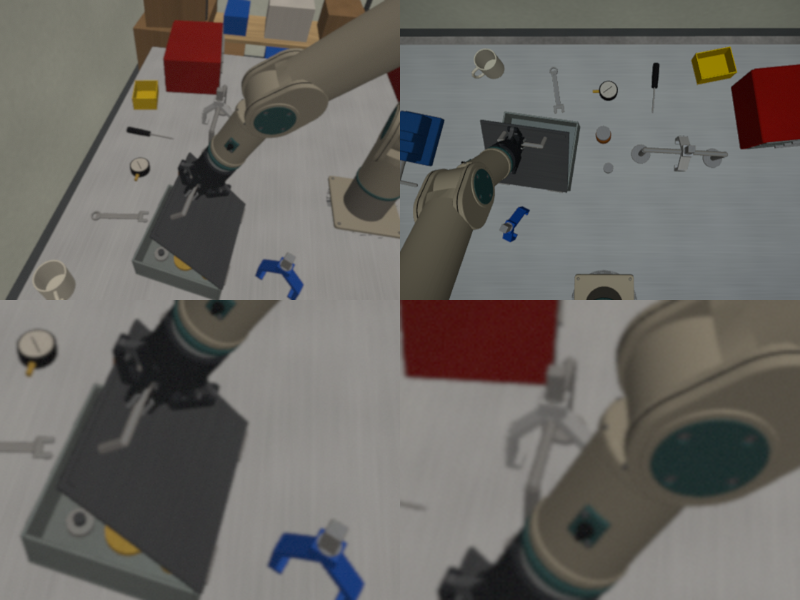

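```bash
python3 -c "
from cell import *
print(finish_job());s=read_state();print(s['clock'],s['width'],s['force'])"
```

```text
the job is handed in; nothing more can be done
None
the job is handed in; nothing more can be done
```

The puller is hanging over the rail near mid-bar, one leg on each side and let go. The gripper is holding the lid open at about 45 degrees. I handed the job in shortly after 19.6 s; no verdict was reported.

- **Puller:** I took the aluminium puller off the lid and left the blue look-alike alone. It met the bar at tool height 170 mm, where I predicted. The last pictures show it still hanging upright on the bar, clear of the gripper.
- **Lid:** Its angle at the end was 44.5 degrees. I worked that out from the gripper position and my hinge measurement, good to a degree or so, and did not measure it separately in a picture. The fingers were gripping the handle, the wrist read about 6.5 N, and the joints were almost still.
- **Tool tilt:** I tilted the tool about 23 degrees rather than the full 45, because joint 6 was getting close to its lower limit. The handle bar therefore turned slightly between the pads.
- **Small disagreements:** The jaws read 10 mm on the 12 mm handle. The grip-point radius came out at 218 mm against 215 mm expected.
- **Bystanders:** None appeared to have moved in the last pictures.

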